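# Roll a spindle blank into the V-cradle

### The arm

A 6-joint arm with a two-finger parallel gripper is mounted at the origin on the work surface. World frame = base frame: x ahead of the robot, y to its left, z up, the work surface at z = 0. Lengths are in m, angles in rad, forces in N, time in s.
With the tool pointing down it reaches from about 0.325 to 0.775 m from the base axis. Payload 5.5 kg.
Tool frame: the origin (TCP) lies midway between the tips of the shut fingers; the grasp point (between the pads) lies 19 mm behind it; z points along the fingers, y is the line along which they close (so a half turn about z gives the same grasp; the last joint's range is limited). The gripper opens to 88 mm and grips with 3 to 60 N. Pads are 20 mm wide; open, the fingers measure 115 mm over their backs; the gripper's body (75 mm by 178 mm) begins 61 mm behind the grasp point.
Start: joints at [-1.303, 0.091, 1.231, -0, 1.82, -0.057], TCP at [0.191, -0.569, 0.223] pointing down, gripper open.
Joint ranges: [-2.87, 2.87], [-0.86, 2.18], [0.17, 2.46], [-1.51, 4.65], [0.06, 2.69], [-2.65, 2.65]. Speed limits (rad/s): [2.57, 2.57, 3.01, 3.14, 3.14, 3.14].

### API

Orientations are given as a unit quaternion [w, x, y, z].
In Python, from plant import bot gives the robot as it stands.
- The arm moves only by the shell command python3 -m inch 'ROWS' [FORCE]. ROWS is text: rows parted by semicolons, each of 7 numbers parted by spaces: the shift along the world's x, y, z in cm, then the turn, a rotation vector about the world's x, y, z in degrees, then the closure, from 0 (fully open) to 1 (shut). In form: tx ty tz wx wy wz gripper; .... A call has exactly 10 rows; each row is the pose to reach, as a shift and turn from the pose commanded when the call began; what a row does not reach only later rows make up. A row lasts 1/12 s, in which the tool goes at most 41.7 mm and 7.16 degrees, less where a joint would pass 70% of its speed; a pose out of reach is approached as far as the arm can. A call with a gripper value outside its range is refused whole. The fingers move at their own pace and stop on an object; FORCE is the grip in N (left out, the last holds). Time passes only in rows, so rows that repeat a pose let the fingers close, or fill a call up. It gives the time, the measured TCP pose, the force, the opening and the grip force at its end, in the units of the state.
- bot.observe(): the state, without advancing time (a new reading comes with each control period).
- bot.camera(name): name is "scene" or "top"; returns the picture (400x640x3 uint8, red, green, blue); there is no depth.
- bot.camera_model(name): a dict with "fovy" (degrees; the focal length in pixels is half the picture's height over the tangent of half this angle, whatever the lens; pixels are square), "cx", "cy" (the principal point, pixels), "R" (3x3) and "t" (3): a world point X has camera coordinates R X + t. Camera axes: x right, y down, z forward; pixel columns grow to the right and rows downward; lengths in m; the calibration is good to about 2 mm. A picture is of the moment at which its call begins. camera_model takes no time and is no camera call.
- bot.close_job(): hands the job in; it is judged then, once.
The state is a dict: "t": time; "joint_pos": joint angles; "qd": joint speeds; "joint_efforts": joint torques, N m; "tcp_pos": TCP position; "orientation": TCP orientation; "ft_force": force on the tool from outside, world axes, zero at the start; "ft_torque": the same for the moment, N m; "width": opening from 0.0 (shut) to 1.0 (fully open); "grip_force": force on a finger pad.
Only numpy, scipy, OpenCV 4.12 (cv2) and the standard library are available. Lean on these libraries where they do the work, as an engineer would, in place of code of your own. Each camera call takes 0.05 s, during which the arm holds its last target. There are 200 camera calls.

### The job

Without gripping or lifting it, roll the dark round spindle blank across the bench by pushing its side, up the cradle's low ramp and into the V; then push it endways along the V until its far end is up against the red end stop. Leave it lying there at rest, and do not disturb the jar, the finial, the cup or the brush.

Things in the scene. Friction and masses are not known exactly. Their poses are not given: they have to be found in the camera images.
- blank: Spindle blank, the round bar to roll: dark wood, 48 mm diameter, 200 mm long, 0.2 to 0.35 kg, green wax on both ends, thin white ring 30 mm from the middle. Origin at its centre; x runs along it to the end that meets the stop; y and z turn with it. Starts on the bench on the ramp side, within 0.15 rad of parallel to the V. Sanded smooth (friction 0.3 to 0.5); rolls freely, may run ahead.
- cradle: V-cradle, light plywood, fixed to the bench. Origin on the bench under the V's middle line; x along the V to the stop, y out to the ramp side, z up. Plywood spans x -90 to +100 mm. 45-degree faces: low one from y +7 (bench) to y +21, 14 mm high; high one from y -7 to y -47, 40 mm high, block behind to y -65. A seated blank's axis is at y 0, z 27 mm.
- ramp_crest (a point): Middle of the crest of the cradle's ramp, cradle x +5, y +21 mm, 14 mm high. From here the ramp falls straight to the bench at y +73 mm; the low V face falls the other way.
- stop_face (a point): Point on the inner face of the red end stop, at cradle x +100, y 0 mm, 27 mm above the bench (the seated blank's axis). The stop is 15 mm thick, 56 mm tall, from cradle y -65 to +20 mm. With the blank against it, the blank's centre is at cradle x 0 and its near end at x -100 mm, 10 mm out beyond the plywood.
- jar: Amber glass jar with steel lid, 56 mm diameter, 70 mm tall, bystander; origin under its centre.
- finial: Turned pale wooden finial standing upright, 52 mm foot, 75 mm tall, bystander; origin under its centre.
- cup: Small blue ceramic cup, 56 mm across the rim, 60 mm tall, bystander; origin under its centre.
- brush: Bench brush lying flat on the bench, 200 mm long, bystander; origin under its centre, x along it.
Things that resemble listed ones, but are neither listed nor needed, are in the scene too. What is meant by the blank is not orange or purple, and is the larger of those in its own colour.

How it is judged:
On the way, in this order (a step that is already met when the one before it is completed fails the run):
1. the blank has rolled about a sixth of a turn or more, still down on the bench (angle between blank's own z axis and vertical above 1 rad and height (world z) of blank below 0.03 m).
2. the blank lies seated in the V (y of blank in the frame of cradle between -0.004 and 0.004 m and z of blank in the frame of cradle between 0.023 and 0.031 m and angle between the x axis of blank and the x axis of cradle, either way round below 0.05 rad), for 0.2 s.
At the end, for the whole second after the job is handed in: The blank lies in the V (axis within 4 mm sideways and in height, within 0.05 rad of the V), its far end within 5 mm of the end stop, at rest; jar, finial, cup and brush each within 20 mm of where they started (all of step 2 and x of blank in the frame of cradle between -0.005 and 0.004 m and linear speed of blank below 0.01 m/s and distance of each of jar, finial, cup, brush from where it was at the start of the episode below 0.02 m); the robot touches nothing.
It fails at once if the blank is lifted off the bench (centre above 30 mm before it reaches the ramp) (y of blank in the frame of cradle above 0.105 m and height (world z) of blank above 0.03 m).
It fails at once if the blank is lifted or carried over the ramp (centre above 50 mm) (height (world z) of blank above 0.05 m).
It fails at once if the blank is lifted out of the V (centre 10 mm above its seat) or pushed over its back (y of blank in the frame of cradle below 0.006 m and height (world z) of blank above 0.037 m).
It fails at once if the jar, finial, cup or brush is disturbed (moved 20 mm) (distance of any of jar, finial, cup, brush from where it was at the start of the episode above 0.02 m).
It fails at once if the jar, finial or cup is tipped over (angle between any of jar, finial, cup's own z axis and vertical above 0.5 rad).
It also fails if it takes over 54 s, if anything falls off the work surface, if the arm or the gripper's body presses on something with over 40 N, if the wrist force passes 120 N, or if a joint passes its speed limit or range.

## Working session

There is one attempt and no reset: what is moved stays moved. The work goes in short steps, Python scripts to look and compute and a shell command to move; the robot and the scene stay as the last step left them, time stands still between calls to the robot, and variables do not carry over. Pictures are saved under pics/ and viewed, at most 10 in all, crops included, and the job is handed in when it is done.

```bash
ls; mkdir -p pics; python3 - <<'E'
from plant import bot
import cv2
for n in("scene","top"):
    im=bot.camera(n); cv2.imwrite(f"pics/{n}0.png",im[:,:,::-1]); 
    m=bot.camera_model(n); print(n,m)
print(bot.observe())
E
```

```text
pics
scene {'fovy': 51.86790280942946, 'cx': 317.8528634019981, 'cy': 201.46647151187275, 'R': array([[-0.18078284,  0.98344592, -0.01231616],
       [ 0.72143764,  0.12408705, -0.68127097],
       [-0.66846488, -0.13204744, -0.73192771]]), 't': array([ 0.0777013 , -0.38670807,  1.4499727 ])}
top {'fovy': 44.77096758773008, 'cx': 323.4153363851296, 'cy': 207.2751181570903, 'R': array([[-0.02299153, -0.99971235, -0.00682698],
       [-0.99678848,  0.02344718, -0.0765699 ],
       [ 0.07670794,  0.00504459, -0.99704084]]), 't': array([0.01877654, 0.54016177, 1.01250428])}
{'t': 0.1, 'joint_pos': array([-1.30270133e+00,  9.18195115e-02,  1.23177040e+00,  1.91648429e-05,
        1.81979026e+00, -5.66789030e-02]), 'qd': array([ 0.0002934 , -0.00158205, -0.00273063, -0.00162714,  0.00047984,
        0.00085666]), 'joint_efforts': array([ 3.71029353e-03, -4.47859848e+01, -4.07568598e+01,  7.02475500e-02,
        2.85146304e-02, -1.21297121e-04]), 'tcp_pos': array([ 0.19140337, -0.56837407,  0.22159564]), 'orientation': array([-8.89750111e-04,  9.86843412e-01,  1.61676468e-01, -8.50644867e-05]), 'ft_force': array([-0.77781413,  0.63337422,  0.61049671]), 'ft_torque': array([-0.03057353, -0.05638538,  0.03505156]), 'grip_force': 0.0, 'width': 1.0016993808146206}
```

View pics/top0.png

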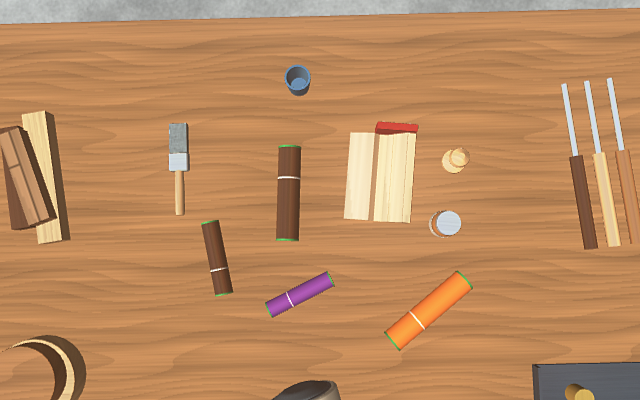

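View pics/scene0.png

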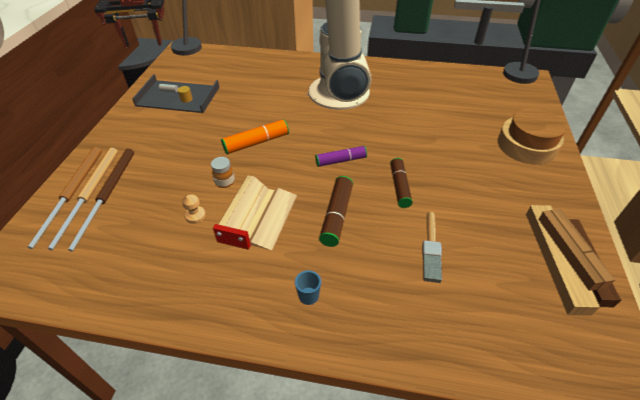

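Both views agree. The dark bars are the larger one at top (288,193) and a smaller one at (217,258). Orange (429,311) and purple (300,295) are excluded. The larger dark one, nearest the cradle's ramp side (left edge at 345), is the blank. The red stop is at (397,127). I'll measure these and confirm in a crop.

```bash
cat > h.py <<'E'
import numpy as np, cv2
from plant import bot
def ray(n,u,v):
    m=bot.camera_model(n); f=200/np.tan(np.radians(m["fovy"]/2)); R,t=np.array(m["R"]),np.array(m["t"])
    return -R.T@t, R.T@np.array([(u-m["cx"])/f,(v-m["cy"])/f,1.])
def onz(n,u,v,z):
    c,d=ray(n,u,v); return c+d*(z-c[2])/d[2]
def proj(n,X):
    m=bot.camera_model(n); f=200/np.tan(np.radians(m["fovy"]/2)); p=np.array(m["R"])@X+np.array(m["t"])
    return p[:2]/p[2]*f+[m["cx"],m["cy"]]
def hsv(im): return cv2.cvtColor(im,cv2.COLOR_RGB2HSV)
def blobs(mask,amin=8):
    n,l,s,c=cv2.connectedComponentsWithStats(mask.astype(np.uint8)); return [(s[i],c[i],l==i) for i in range(1,n) if s[i][4]>=amin]
def blank(im):
    """dark wood blob's min-area rect (top view) incl. the green ends"""
    h=hsv(im); dark=(h[...,2]<115)&(h[...,0]<15)&(h[...,1]>80)
    return dark
E
python3 - <<'E'
from h import *
im=bot.camera("top"); h=hsv(im)
g=(h[...,0]>40)&(h[...,0]<80)&(h[...,1]>90)
for s,c,_ in blobs(g,4): print("green",s,c.round(1),onz("top",*c,.024).round(4))
roi=np.zeros(g.shape,bool); roi[100:240,330:430]=1
red=((h[...,0]<6)|(h[...,0]>174))&(h[...,1]>170)&roi
for s,c,m in blobs(red,20):
    print("red",s,c); print(cv2.boxPoints(cv2.minAreaRect(np.argwhere(m)[:,::-1].astype(np.float32))).round(1).tolist())
ply=(h[...,1]<125)&(h[...,2]>140)&roi
for s,c,m in blobs(ply,100):
    q=cv2.approxPolyDP(cv2.convexHull(np.argwhere(m)[:,::-1].astype(np.int32)),4,True)[:,0]
    print("ply",s,c,q.tolist(),[onz("top",*p,0)[:2].round(3).tolist() for p in q])
d=blank(im); 
for s,c,m in blobs(d,300): print("dark",s,c.round(1),cv2.minAreaRect(np.argwhere(m)[:,::-1].astype(np.float32)))
cv2.imwrite("pics/c1.png",cv2.resize(im[110:250,190:430,::-1],None,fx=3.3,fy=3.3,interpolation=cv2.INTER_CUBIC))
for n,u,v in(("finial",453,163),("jar",447,223),("cup",298,90)): print(n,onz("top",u,v,0.0).round(3),onz("top",u,v,.07).round(3))
E
```

```text
green [279 145  22   3  41] [288.9 145.7] [0.6742 0.0771 0.024 ]
green [201 220  17   5  24] [207.8 221.8] [0.5152 0.2519 0.024 ]
green [276 238  22   3  50] [284.8 239.2] [0.4745 0.0894 0.024 ]
green [457 271  16  17  40] [465.1 278.7] [ 0.3833 -0.2868  0.024 ]
green [327 272   7  14  18] [330.1 278.4] [ 0.3903 -0.0044  0.024 ]
green [215 292  16   4  21] [222.1 293.8] [0.3635 0.2226 0.024 ]
green [265 303   7  14  15] [267.7 309.3] [0.3292 0.1274 0.024 ]
green [384 332  16  19  36] [391.8 340.9] [ 0.2588 -0.1293  0.024 ]
red [375 122  43  12 331] [396.1570997  126.98489426]
[[375.0, 122.0], [417.0, 122.0], [417.0, 133.0], [375.0, 133.0]]
ply [ 343  132   73   91 5840] [379.69092466 176.71386986] [[415, 133], [409, 222], [343, 218], [350, 132]] [[0.701, -0.198], [0.506, -0.178], [0.518, -0.036], [0.706, -0.056]]
dark [ 45 111  25 129 737] [ 56.9 175.7] ((57.294761657714844, 174.960693359375), (130.04910278320312, 7.995903491973877), 82.40535736083984)
dark [ 14 126  43 104 743] [ 36.8 179. ] ((35.0, 177.5), (103.0, 42.0), 90.0)
dark [292 179   8  60 421] [295.5 208.2] ((295.5, 208.5), (59.0, 7.0), 90.0)
dark [211 222  22  72 500] [221.4 257.9] ((216.6538543701172, 257.26922607421875), (70.9940414428711, 17.65045166015625), 78.69007110595703)
dark [ 35 335  51  65 602] [ 70.1 360.3] ((66.37135314941406, 360.8792419433594), (73.01909637451172, 30.777576446533203), 59.45243453979492)
dark [ 16 342  51  58 767] [ 51.9 365.5] ((47.27924728393555, 365.05145263671875), (66.26908874511719, 31.205825805664062), 56.56013107299805)
finial [ 0.632 -0.279  0.   ] [ 0.621 -0.26   0.07 ]
jar [ 0.502 -0.26   0.   ] [ 0.499 -0.243  0.07 ]
cup [0.804 0.057 0.   ] [0.781 0.053 0.07 ]
```

View pics/c1.png

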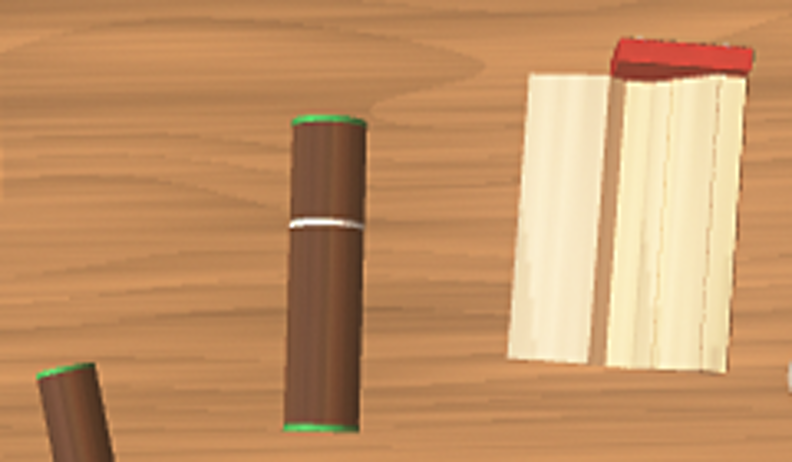

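The crop shows the large dark bar with green ends and a white ring, about 200 mm long between end centres, so it is the blank. Its centre is at world (0.574, 0.083) with yaw -0.06. The ramp foot edge is 189 mm long, which puts the cradle origin near (0.600, -0.118) with yaw -0.106. I'll move behind the blank with the open fingers lined up along it.

```bash
python3 -m inch '1.9 3.6 0 0 0 7 0;3.8 7.2 0 0 0 14 0;5.7 10.8 0 0 0 21 0;7.6 14.4 0 0 0 28 0;9.5 18 0 0 0 35 0;11.4 21.6 0 0 0 42 0;13.3 25.2 0 0 0 49 0;15.2 28.8 0 0 0 56 0;17.1 32.4 0 0 0 63 0;19 36 0 0 0 66.5 0'
python3 -m inch '1.9 3.6 0 0 0 0 0;3.8 7.2 0 0 0 0 0;5.7 10.8 0 0 0 0 0;7.6 14.4 0 0 0 0 0;9.5 18 0 0 0 0 0;11.4 21.6 0 0 0 0 0;13.3 25.2 0 0 0 0 0;15.2 28.8 0 0 0 0 0;17.1 32.4 0 0 0 0 0;19.5 35.6 0 0 0 0 0'
python3 - <<'E'
from h import *
o=bot.observe(); print(o["tcp_pos"],o["orientation"],o["ft_force"])
O=np.array([.600,-.118]);a=-.106
def W(x,y,z): return np.array([O[0]+x*np.cos(a)-y*np.sin(a),O[1]+x*np.sin(a)+y*np.cos(a),z])
P=dict(foot0=(-.09,.073,0),foot1=(.1,.073,0),crest0=(-.09,.021,.014),low0=(-.09,.007,0),hi0=(-.09,-.007,0),hitop0=(-.09,-.047,.04),back0=(-.09,-.065,.04),stopL=(.1,.02,.056),stopR=(.1,-.065,.056),stopLo=(.115,.02,.056),stopRo=(.115,-.065,.056))
for k,p in P.items(): print(k,proj("top",W(*p)).round(1),proj("scene",W(*p)).round(1))
s=bot.camera("scene"); cv2.imwrite("pics/s1.png",cv2.resize(s[150:270,190:370,::-1],None,fx=4.4,fy=4.4,interpolation=cv2.INTER_CUBIC))
E
```

```text
t: 0.98
tcp_pos: [0.3818, -0.2067, 0.2225]
orientation: [0.0, 0.735, 0.678, 0.0]
ft_force: [1.9, 1.1, 0.5]
width: 1.0
grip_force: 0.0
t: 1.82
tcp_pos: [0.5765, 0.15, 0.2226]
orientation: [-0.0, 0.736, 0.677, 0.0]
ft_force: [-0.3, -1.2, -0.3]
width: 0.998
grip_force: 0.0
[0.57654854 0.15001798 0.22256958] [-1.66488831e-04  7.36231388e-01  6.76729868e-01  2.31372900e-05] [-0.31417244 -1.21621464 -0.27601642]
foot0 [343.1 217.8] [298.8 195. ]
foot1 [350.  131.7] [273.9 250.1]
crest0 [367.6 219.4] [280.3 187.7]
low0 [373.5 220.3] [275.8 190.3]
hi0 [380.  220.8] [271.  189.3]
hitop0 [401.3 221.5] [255.7 175.9]
back0 [409.9 222.2] [249.5 174.7]
stopL [376.7 127.5] [250.3 230.7]
stopR [417.6 130.7] [217. 223.]
stopLo [377.3 120.4] [247.8 235.6]
stopRo [418.1 123.7] [214.2 227.7]
```

View pics/s1.png

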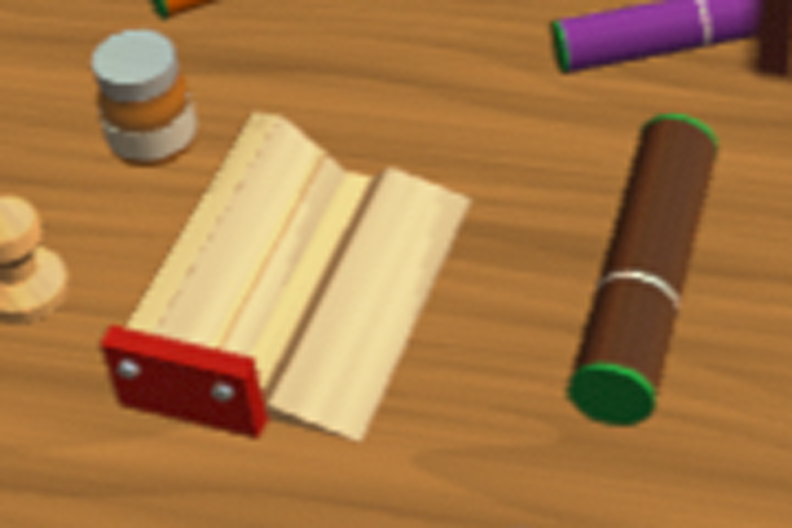

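The scene crop shows the blank at crop (645,270), the cradle ramp on its left with a corner at (470,200), and the jar and finial beyond it. The projected cradle corners match the image to 1–2 px. I'll descend behind the blank and start rolling it.

```bash
python3 -m inch '0 0 -4 0 0 0 0;0 0 -8 0 0 0 0;0 0 -12 0 0 0 0;0 0 -15.5 0 0 0 0;0 0 -18 0 0 0 0;0 0 -19.5 0 0 0 0;0 0 -20.5 0 0 0 0;0 0 -20.5 0 0 0 0;0 -0.3 -20.5 0 0 0 0;0 -0.6 -20.5 0 0 0 0'
python3 -m inch '-0.1 -0.6 0 0 0 0 0;-0.1 -1.2 0 0 0 0 0;-0.2 -1.8 0 0 0 0 0;-0.2 -2.4 0 0 0 0 0;-0.3 -3 0 0 0 0 0;-0.3 -3.6 0 0 0 0 0;-0.4 -4.2 0 0 0 0 0;-0.4 -4.8 0 0 0 0 0;-0.5 -5.4 0 0 0 0 0;-0.5 -6 0 0 0 0 0'
python3 - <<'E'
from h import *
t=bot.camera("top"); cv2.imwrite("pics/t2.png",cv2.resize(t[90:270,190:470,::-1],None,fx=2.8,fy=2.8,interpolation=cv2.INTER_CUBIC))
h=hsv(t); g=(h[...,0]>40)&(h[...,0]<80)&(h[...,1]>90)
for s,c,_ in blobs(g,4): print("green",s,c.round(1),onz("top",*c,.024).round(4))
E
```

```text
t: 2.7
tcp_pos: [0.5775, 0.1413, 0.0195]
orientation: [0.001, 0.737, 0.676, 0.001]
ft_force: [-0.0, -0.3, 0.8]
width: 0.996
grip_force: 0.0
t: 3.53
tcp_pos: [0.5713, 0.0808, 0.0175]
orientation: [-0.0, 0.737, 0.676, -0.0]
ft_force: [1.1, 1.0, 0.6]
width: 1.002
grip_force: 0.1
green [201 220  17   5  24] [207.8 221.8] [0.5152 0.2519 0.024 ]
green [291 239  13   2  25] [297.2 239.5] [0.4732 0.063  0.024 ]
green [457 271  16  17  40] [465.1 278.7] [ 0.3833 -0.2868  0.024 ]
green [327 272   7  14  18] [330.1 278.4] [ 0.3903 -0.0044  0.024 ]
green [215 293  13   3  18] [220.9 294.1] [0.3629 0.2251 0.024 ]
green [384 332  16  19  36] [391.8 340.9] [ 0.2588 -0.1293  0.024 ]
```

View pics/t2.png

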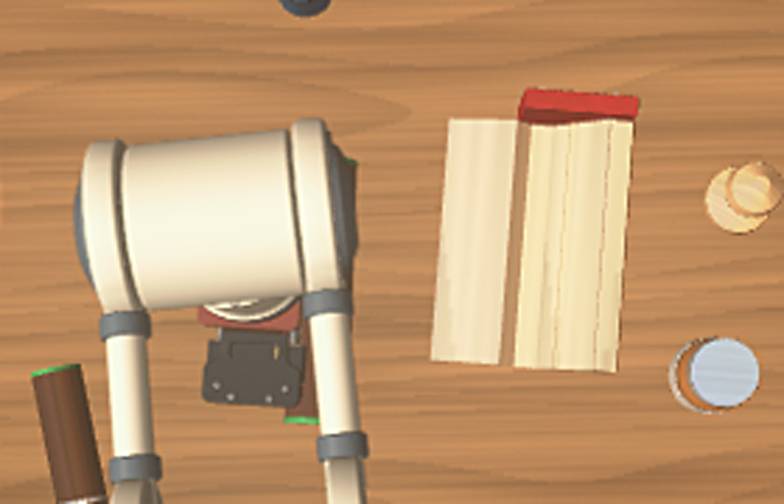

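The top view shows the blank rolling ahead of the fingers, with its right edge at crop (357,170) and nothing in the way. The pushing yaw is held by the two fingers. I'll continue slowly to the ramp.

```bash
python3 -m inch '-0.1 -0.6 0 0 0 -0.1 0;-0.1 -1.2 0 0 0 -0.2 0;-0.2 -1.8 0 0 0 -0.4 0;-0.3 -2.4 0 0 0 -0.5 0;-0.3 -3 0 0 0 -0.6 0;-0.4 -3.6 0 0 0 -0.7 0;-0.5 -4.2 0 0 0 -0.8 0;-0.5 -4.8 0 0 0 -1 0;-0.6 -5.4 0 0 0 -1.1 0;-0.6 -6 0 0 0 -1.2 0'
python3 -m inch '-0.1 -0.5 0 0 0 0 0;-0.1 -1 0 0 0 0 0;-0.2 -1.5 0 0 0 0 0;-0.2 -2 0 0 0 0 0;-0.3 -2.5 0.1 0 0 0 0;-0.3 -3 0.2 0 0 0 0;-0.3 -3.4 0.3 0 0 0 0;-0.4 -3.8 0.4 0 0 0 0;-0.4 -4.2 0.5 0 0 0 0;-0.5 -4.6 0.6 0 0 0 0'
python3 - <<'E'
from h import *
t=bot.camera("top"); s=bot.camera("scene")
a=cv2.resize(t[110:250,310:450],None,fx=2.8,fy=2.8); b=cv2.resize(s[140:280,190:330],None,fx=2.8,fy=2.8)
cv2.imwrite("pics/p3.png",np.hstack([a,b])[:,:,::-1])
p=bot.observe()["tcp_pos"]; d=p[:2]-[.6,-.118]; c,q=np.cos(-.106),np.sin(-.106); print("cradle xy",d@[c,q],d@[-q,c],p[2])
E
```

```text
t: 4.42
tcp_pos: [0.5654, 0.0207, 0.0176]
orientation: [-0.0, 0.744, 0.668, -0.0]
ft_force: [-0.7, 0.8, -0.5]
width: 0.996
grip_force: 0.1
t: 5.25
tcp_pos: [0.5615, -0.0236, 0.025]
orientation: [0.0, 0.743, 0.669, 0.002]
ft_force: [1.6, 5.4, 3.5]
width: 1.001
grip_force: 2.9
cradle xy -0.04831082214836653 0.08895101760383275 0.024877717599692848
```

View pics/p3.png

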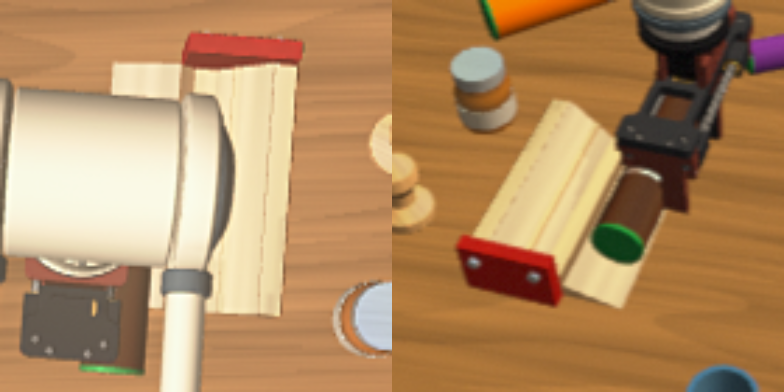

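The blank is on the ramp and parallel to the V, with its far end at (618,240) in the right-hand panel. The fingers are still behind it at a 5 N push. I'll take it over the crest.

```bash
python3 -m inch '0 -0.4 0.1 0 0 0 0;-0.1 -0.8 0.2 0 0 0 0;-0.1 -1.2 0.3 0 0 0 0;-0.2 -1.6 0.4 0 0 0 0;-0.2 -2 0.4 0 0 0 0;-0.2 -2.4 0.5 0 0 0 0;-0.3 -2.8 0.5 0 0 0 0;-0.3 -3.2 0.5 0 0 0 0;-0.4 -3.6 0.5 0 0 0 0;-0.4 -3.8 0.5 0 0 0 0'
python3 - <<'E'
from h import *
t=bot.camera("top"); s=bot.camera("scene")
a=cv2.resize(t[110:250,310:450],None,fx=2.8,fy=2.8); b=cv2.resize(s[140:280,190:330],None,fx=2.8,fy=2.8)
cv2.imwrite("pics/p4.png",np.hstack([a,b])[:,:,::-1])
p=bot.observe()["tcp_pos"]; d=p[:2]-[.6,-.118]; c,q=np.cos(-.106),np.sin(-.106); print("cradle xy",d@[c,q],d@[-q,c],p[2])
h=hsv(s); g=(h[...,0]>40)&(h[...,0]<80)&(h[...,1]>90)
for st,cc,_ in blobs(g,4): print("green",st,cc.round(1),onz("scene",*cc,.027).round(4))
E
```

```text
t: 6.18
tcp_pos: [0.5559, -0.0636, 0.0281]
orientation: [0.0, 0.744, 0.668, -0.001]
ft_force: [0.1, -1.1, -0.2]
width: 0.998
grip_force: 0.0
cradle xy -0.049536233081845 0.049571556762317885 0.028069999351177762
green [406   0  27  33 689] [418.7  15.6] [-0.6154  0.2588  0.027 ]
green [ 531    0   87   50 3365] [571.4  22.7] [-0.641   0.8946  0.027 ]
green [519   7  14  37 245] [524.7  22.1] [-0.6174  0.7028  0.027 ]
green [222 139   6  15  31] [224.4 145.9] [ 0.3842 -0.2881  0.027 ]
green [316 155   3  11  19] [316.9 160.2] [ 0.4011 -0.0075  0.027 ]
green [395 158   7   2   7] [398.  158.1] [0.3541 0.2172 0.027 ]
green [398 197  14  11 113] [404.7 202. ] [0.5218 0.2427 0.027 ]
green [241 216  18  14 181] [249.4 222.1] [ 0.654  -0.1295  0.027 ]
```

View pics/p4.png

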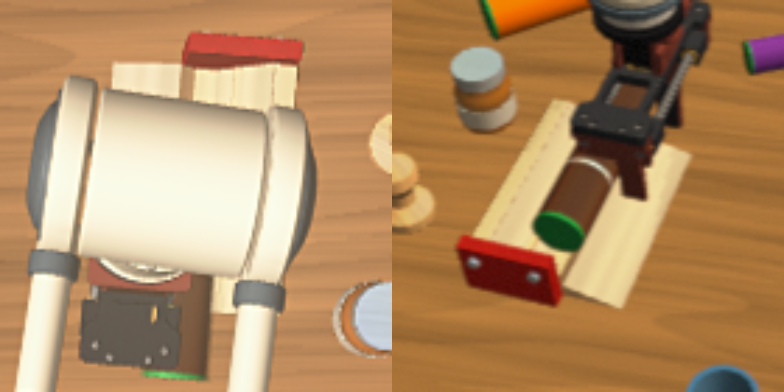

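The blank has dropped into the V. Its far end at scene (249,222) gives cradle (0.055, about 0), so the near end is around x -0.145. I'll back off, lift, shut the fingers and come down beyond the near end.

```bash
python3 -m inch '0.1 0.8 0.3 0 0 0 0;0.1 1.5 2 0 0 0 0;0.1 1.5 5 0 0 0 0;0.1 1.5 8 0 0 0 0;0.1 1.5 10 0 0 0 0.3;-3 0.5 10 0 0 0 0.6;-7 -1 10 0 0 0 1;-10.5 -2.5 10 0 0 0 1;-13.5 -3.5 10 0 0 0 1;-13.5 -3.5 10 0 0 0 1' 10
python3 - <<'E'
from h import *
t=bot.camera("top"); s=bot.camera("scene")
a=cv2.resize(t[110:250,310:450],None,fx=2.8,fy=2.8); b=cv2.resize(s[140:280,190:330],None,fx=2.8,fy=2.8)
cv2.imwrite("pics/p5.png",np.hstack([a,b])[:,:,::-1])
for n,im in(("top",t),("scene",s)):
  h=hsv(im); g=(h[...,0]>40)&(h[...,0]<80)&(h[...,1]>90)
  for st,cc,_ in blobs(g,4):
    p=onz(n,*cc,.027); d=p[:2]-[.6,-.118]; c,q=np.cos(-.106),np.sin(-.106)
    if abs(d).max()<.2: print(n,st,cc.round(1),p.round(4),"cradle",d@[c,q],d@[-q,c])
E
```

```text
t: 7.12
tcp_pos: [0.4179, -0.0984, 0.1288]
orientation: [0.0, 0.744, 0.668, -0.001]
ft_force: [0.1, -0.4, 0.3]
width: 0.585
grip_force: 0.0
top [372 149  22   4  40] [382.6 150. ] [ 0.6595 -0.1229  0.027 ] cradle 0.059661462037629856 0.0013918563143914227
scene [316 155   3  11  19] [316.9 160.2] [ 0.4011 -0.0075  0.027 ] cradle -0.20947802967618712 0.0887913286583215
scene [272 164  13   6  17] [278.6 165.4] [ 0.4405 -0.1092  0.027 ] cradle -0.15950278567415926 -0.008099459339152062
scene [241 216  18  14 182] [249.4 222.3] [ 0.6545 -0.1291  0.027 ] cradle 0.05541626120554285 -0.00529525780463045
```

View pics/p5.png

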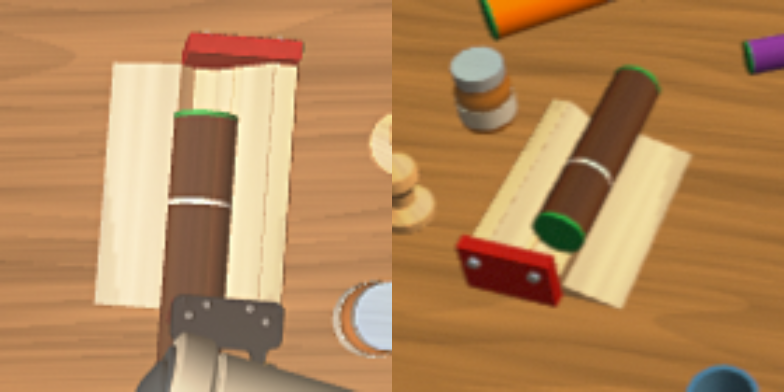

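The blank is seated in the V, far end at (205,113) in the top panel and about 45 mm short of the stop. I'll finish shutting the fingers, then descend and push along the V.

```bash
python3 -m inch '0 0 0 0 0 0 1;0 0 0 0 0 0 1;0 0 0 0 0 0 1;0 0 -1 0 0 0 1;0 0 -4 0 0 0 1;0 0 -7 0 0 0 1;0 0 -9.5 0 0 0 1;0 0 -10.8 0 0 0 1;0 0 -11.2 0 0 0 1;0 0 -11.2 0 0 0 1'
python3 -m inch '0.4 0 0 0 0 0 1;0.8 -0.1 0 0 0 0 1;1.2 -0.1 0 0 0 0 1;1.6 -0.2 0 0 0 0 1;2 -0.2 0 0 0 0 1;2.4 -0.3 0 0 0 0 1;2.8 -0.3 0 0 0 0 1;3.2 -0.3 0 0 0 0 1;3.6 -0.4 0 0 0 0 1;4 -0.4 0 0 0 0 1'
python3 -m inch '0.3 0 0 0 0 0 1;0.6 -0.1 0 0 0 0 1;0.9 -0.1 0 0 0 0 1;1.2 -0.1 0 0 0 0 1;1.5 -0.2 0 0 0 0 1;1.7 -0.2 0 0 0 0 1;1.9 -0.2 0 0 0 0 1;2 -0.2 0 0 0 0 1;2 -0.2 0 0 0 0 1;2 -0.2 0 0 0 0 1'
python3 - <<'E'
from h import *
for n in("top","scene"):
  h=hsv(bot.camera(n)); g=(h[...,0]>40)&(h[...,0]<80)&(h[...,1]>90)
  for st,cc,_ in blobs(g,4):
    p=onz(n,*cc,.027); d=p[:2]-[.6,-.118]; c,q=np.cos(-.106),np.sin(-.106)
    if abs(d).max()<.2: print(n,st,cc.round(1),p.round(4),"cradle",d@[c,q],d@[-q,c])
p=bot.observe()["tcp_pos"]; d=p[:2]-[.6,-.118]; print("tcp",d@[c,q],d@[-q,c])
E
```

```text
t: 8.05
tcp_pos: [0.4206, -0.0971, 0.0147]
orientation: [-0.002, 0.744, 0.669, -0.001]
ft_force: [0.4, -0.4, 0.2]
width: 0.005
grip_force: 0.0
t: 8.88
tcp_pos: [0.4615, -0.1017, 0.0166]
orientation: [-0.0, 0.744, 0.669, -0.0]
ft_force: [-3.9, -0.3, 3.5]
width: 0.01
grip_force: 2.3
t: 9.72
tcp_pos: [0.4817, -0.1037, 0.0166]
orientation: [0.0, 0.744, 0.669, 0.0]
ft_force: [-2.4, -0.2, 1.1]
width: 0.003
grip_force: 0.9
top [373 133  23   4  41] [383.8 134.2] [ 0.6936 -0.1264  0.027 ] cradle 0.09396160429323376 0.0015542503186156474
scene [316 155   3  11  19] [316.9 160.2] [ 0.4011 -0.0075  0.027 ] cradle -0.20947802967618712 0.0887913286583215
scene [275 173   6   6  13] [277.8 175.2] [ 0.4794 -0.1016  0.027 ] cradle -0.1216572325769171 0.0035038090796999624
scene [236 226  17  13  57] [246.3 230.5] [ 0.6809 -0.1289  0.027 ] cradle 0.08162261247229642 -0.00230316943751754
tcp -0.11915180859096575 0.0017000918323620726
```

```bash
python3 -m inch '0.1 0 0 0 0 0 1;0.2 0 0 0 0 0 1;0.3 0 0 0 0 0 1;0.4 0 0 0 0 0 1;0.5 -0.1 0 0 0 0 1;0.5 -0.1 0 0 0 0 1;0.5 -0.1 0 0 0 0 1;0.5 -0.1 0 0 0 0 1;0.5 -0.1 0 0 0 0 1;0.5 -0.1 0 0 0 0 1'
python3 -m inch '0.05 0 0 0 0 0 1;0.1 0 0 0 0 0 1;0.1 0 0 0 0 0 1;0.15 0 0 0 0 0 1;0.2 0 0 0 0 0 1;0.2 0 0 0 0 0 1;0.2 0 0 0 0 0 1;0.2 0 0 0 0 0 1;0.2 0 0 0 0 0 1;0.2 0 0 0 0 0 1'
```

```text
t: 10.65
tcp_pos: [0.4867, -0.1047, 0.0166]
orientation: [0.0, 0.744, 0.669, 0.0]
ft_force: [-0.7, 0.5, -0.7]
width: 0.007
grip_force: 0.1
t: 11.48
tcp_pos: [0.4885, -0.1047, 0.0166]
orientation: [0.0, 0.744, 0.669, -0.0]
ft_force: [-2.0, 0.6, 0.1]
width: 0.008
grip_force: 1.1
```

```bash
python3 -m inch '0.05 0 0 0 0 0 1;0.1 0 0 0 0 0 1;0.15 0 0 0 0 0 1;0.2 0 0 0 0 0 1;0.2 0 0 0 0 0 1;0.2 0 0 0 0 0 1;0.2 0 0 0 0 0 1;0.2 0 0 0 0 0 1;0.2 0 0 0 0 0 1;0.2 0 0 0 0 0 1'
python3 - <<'E'
from h import *
t=bot.camera("top"); s=bot.camera("scene")
for n,im in(("top",t),("scene",s)):
  h=hsv(im); g=(h[...,0]>40)&(h[...,0]<80)&(h[...,1]>90)
  for st,cc,_ in blobs(g,4):
    p=onz(n,*cc,.027); d=p[:2]-[.6,-.118]; c,q=np.cos(-.106),np.sin(-.106)
    if abs(d).max()<.2: print(n,st,cc.round(1),"cradle",d@[c,q],d@[-q,c])
a=cv2.resize(t[110:180,350:430],None,fx=4.9,fy=4.9,interpolation=cv2.INTER_CUBIC); b=cv2.resize(s[190:260,200:280],None,fx=4.9,fy=4.9,interpolation=cv2.INTER_CUBIC)
cv2.imwrite("pics/p6.png",np.hstack([a,b])[:,:,::-1])
E
```

```text
t: 12.32
tcp_pos: [0.4903, -0.1047, 0.0166]
orientation: [-0.0, 0.744, 0.669, -0.0]
ft_force: [-6.0, 0.0, 2.2]
width: 0.012
grip_force: 2.6
top [374 129  22   4  37] [384.3 130.3] cradle 0.10255713563417457 0.0009693329877067705
scene [316 155   3  11  19] [316.9 160.2] cradle -0.20947802967618712 0.0887913286583215
scene [273 174   7   7  14] [276.1 176.8] cradle -0.11427698891426943 0.00109058277819674
scene [249 233   3   7  12] [250.1 236. ] cradle 0.09460813199422262 0.01295750009758495
```

View pics/p6.png

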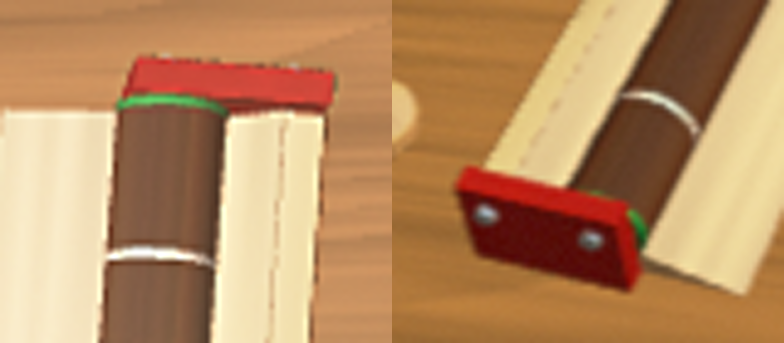

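The far end is at (172,103) in the left panel, practically at the stop, and the force is rising (6 N). One more small nudge should confirm contact.

```bash
python3 -m inch '0.05 0 0 0 0 0 1;0.1 0 0 0 0 0 1;0.15 0 0 0 0 0 1;0.15 0 0 0 0 0 1;0.15 0 0 0 0 0 1;0.15 0 0 0 0 0 1;0.15 0 0 0 0 0 1;0.15 0 0 0 0 0 1;0.15 0 0 0 0 0 1;0.15 0 0 0 0 0 1'
```

```text
t: 13.25
tcp_pos: [0.4903, -0.1046, 0.0165]
orientation: [-0.001, 0.744, 0.668, -0.001]
ft_force: [-11.6, -0.0, 5.8]
width: 0.009
grip_force: 6.3
```

The TCP didn't advance and the force doubled, so the blank is against the stop. I'll retreat and check.

```bash
python3 -m inch '-0.2 0 0 0 0 0 1;-0.6 0.1 0 0 0 0 1;-1.2 0.1 0 0 0 0 1;-2.2 0.2 0 0 0 0 1;-3.2 0.3 0 0 0 0 1;-4.2 0.4 0 0 0 0 1;-4.5 0.5 2 0 0 0 1;-4.5 0.5 5 0 0 0 1;-4.5 0.5 9 0 0 0 1;-4.5 0.5 12 0 0 0 1'
python3 -m inch '-2 0 2 0 0 0 1;-3 0 4 0 0 0 1;-3 0 4 0 0 0 1;-3 0 4 0 0 0 1;-3 0 4 0 0 0 1;-3 0 4 0 0 0 1;-3 0 4 0 0 0 1;-3 0 4 0 0 0 1;-3 0 4 0 0 0 1;-3 0 4 0 0 0 1'
python3 - <<'E'
from h import *
t=bot.camera("top"); s=bot.camera("scene")
for n,im in(("top",t),("scene",s)):
  h=hsv(im); g=(h[...,0]>40)&(h[...,0]<80)&(h[...,1]>90)
  for st,cc,_ in blobs(g,4):
    p=onz(n,*cc,.027); d=p[:2]-[.6,-.118]; c,q=np.cos(-.106),np.sin(-.106)
    if abs(d).max()<.2: print(n,st,cc.round(1),"cradle",d@[c,q],d@[-q,c])
a=cv2.resize(t[60:260,260:480],None,fx=1.8,fy=1.8,interpolation=cv2.INTER_CUBIC); b=cv2.resize(s[120:320,170:390],None,fx=1.8,fy=1.8,interpolation=cv2.INTER_CUBIC)
cv2.imwrite("pics/p7.png",np.hstack([a,b])[:,:,::-1])
E
```

```text
t: 14.08
tcp_pos: [0.4471, -0.0996, 0.1393]
orientation: [0.001, 0.744, 0.669, 0.001]
ft_force: [1.2, -1.1, 0.9]
width: 0.008
grip_force: 0.0
t: 14.92
tcp_pos: [0.4169, -0.0996, 0.1761]
orientation: [-0.0, 0.744, 0.669, -0.0]
ft_force: [0.0, -0.9, -0.1]
width: 0.007
grip_force: 0.0
top [374 129  22   4  37] [384.3 130.3] cradle 0.10255713563417457 0.0009693329877067705
top [367 222   6   3  13] [369.6 223.4] cradle -0.09874934604282955 0.017232308855947873
scene [316 155   3  11  19] [316.9 160.2] cradle -0.20947802967618712 0.0887913286583215
scene [267 174  13   7  19] [273.9 176.1] cradle -0.11542037525600073 -0.005506016208802596
scene [249 233   3   7  12] [250.1 236. ] cradle 0.09460813199422262 0.01295750009758495
```

View pics/p7.png

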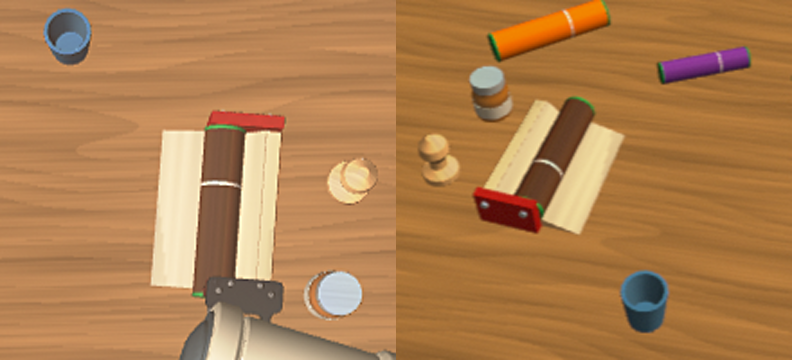

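The blank lies in the V against the stop, with its far end at (224,127) in the left panel. The jar, finial and cup haven't moved, and the arm is clear. Handing in.

```bash
python3 -c "
from plant import bot
print(bot.close_job())"
```

```text
the job is handed in; nothing more can be done
None
```

The job is handed in at about 15 s, with no verdict returned: the blank was rolled up the ramp into the V, pushed until it stopped against the red end stop and left at rest with the arm clear; the jar, finial and cup look unmoved in the last pictures, and the brush, outside those crops, was never approached.

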